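# Cap the priming tank and lock its cam arms

### The job

Close the tank for the night: put the smaller of the two aluminium plugs, knob up, into the coupler on top of the tank and press it gently past its stiff seal until its flange is flush on the rim. Then swing the coupler's two cam arms down together, keeping pace with each other, until both lie fully flat against the coupler; do not force anything, and leave the other things on the table where they are.

Things in the scene. Friction and masses are not known exactly. Their poses are not given: they have to be found in the camera images.
- tank: White plastic tank, 200 (x) by 260 (y) by 100 mm high, fixed, at any yaw within 0.5 rad; origin at the centre of its underside, z up. On the middle of its top stands an upright aluminium coupler: a round sleeve, 46 mm outer and 36.4 mm inner diameter, open upwards, its rim 179 mm above the table. Two cam arms hang on it, on the tank's +y (left) and -y (right) sides, and swing in its y-z plane.
- mouth (a point): Centre of the coupler's mouth, level with its rim; axes as the tank's. A stiff seal in the bore stops the plug 5 to 8 mm short of home (varies, cannot be seen). About 14 N pushes it down, it does not spring back; then the flange meets the rim hard. Over 45 N of plug on coupler ruins the seal. If the plug is not home the cams jam on it.
- plug: The plug that fits: loose, aluminium, about 180 g, standing knob up; origin at the centre of its underside, z up, round about z. From the bottom: body of 34 mm diameter, 32 mm tall (lowest 4 mm taper to 26 mm; groove of 25 mm diameter 12 to 24 mm up), flange of 44 mm diameter 32 to 36 mm up, knob of 24 mm diameter 36 to 53 mm up. Home, its origin is 32 mm below the mouth.
- plug_knob (a point): Middle of the small plug's knob, on its axis, 44.5 mm above its underside.
- cam_left (a joint): Hinge of the cam arm on the tank's +y side, rad: 0 = hanging straight down, flat against the coupler (locked, end stop), 1.57 = level, pointing outwards; starts at 1.85 to 2.2, pointing up and outwards (end stop 2.35). It stays where it is left (friction 0.10 N m). The last 55 degrees turn a cam into the plug's groove. Fingers pressing over 45 N on each arm (90 N in all) bend them.
- cam_right (a joint): Hinge of the cam arm on the tank's -y side; the same, mirrored. The two arms come down together: never one below 0.8 rad while the other is still above 1.6 rad.
- cam_left_pivot (a point): Pivot of the left arm: 26 mm from the coupler's axis on the tank's +y side, 170 mm above the table (9 mm below the mouth). The arm is an aluminium bar, 14 mm wide (along the tank's x), 6 mm thick, reaching 56 mm from the pivot; its outer face lies 7 mm outside the pivot line. Shut, the outer faces of the two arms are 66 mm apart, so both can be squeezed flat in one grasp.
- cam_right_pivot (a point): Pivot of the right arm: 26 mm from the axis on the tank's -y side, 170 mm above the table; the arm is the mirror image of the left one.
- cam_left_tip (a point): Free end of the left arm, on its outer face, 56 mm from the pivot along the arm.
- cam_right_tip (a point): Free end of the right arm, likewise.
- big_plug: Bystander: a larger plug of the same shape (54 mm body, 64 mm flange, 36 mm knob, 53 mm tall) that does not fit; standing upright, origin at the centre of its underside.
- paint_tin: Bystander: paint tin, 74 mm diameter, 100 mm tall, upright, origin at the centre of its underside.
- offcut: Bystander: wooden offcut 100 x 45 x 20 mm lying flat, origin at the centre of its underside.
Things that resemble listed ones, but are neither listed nor needed, are in the scene too. What is shaped like the plug but orange or purple is not meant.

How it is judged:
By the outcome, as a careful person would: the job done as asked, in the order asked, and still so for the second after the job is handed in, with the robot touching nothing.
It also fails if it takes over 54 s, if anything falls off the work surface, if the arm or the gripper's body presses on something with over 40 N, if the wrist force passes 120 N, or if a joint passes its speed limit or range.

### The arm

A 6-joint arm with a two-finger parallel gripper is mounted at the origin on the work surface. World frame = base frame: x ahead of the robot, y to its left, z up, the work surface at z = 0. Lengths are in mm, angles in rad, forces in N, time in s.
With the tool pointing down it reaches from about 275 to 775 mm from the base axis. Payload 14.6 kg.
Tool frame: the origin (TCP) lies at the very end of the fingers, on their centre line; the grasp point (between the pads) lies 19 mm behind it; z points along the fingers, y is the line along which they close (so a half turn about z gives the same grasp; the last joint's range is limited). The gripper opens to 85 mm and grips with 20 to 120 N. Pads are 22 mm wide; open, the fingers measure 114 mm over their backs; the gripper's body (76 mm by 85 mm) begins 54 mm behind the grasp point. The pads swing forward as they close: fully open they stand 13 mm farther back than shut.
Start: joints at [0.953, 0.263, -0.048, 1.259, 0, 1.415], TCP at [234.394, 469.774, 208.678] pointing down, gripper open.
Joint ranges: [-2.65, 2.65], [-0.89, 1.7], [-1.18, 1.37], [-2.13, 2.11], [-1.35, 1.29], [-3.14, 3.14]. Speed limits (rad/s): [1.89, 1.89, 2.57, 2.79, 3.14, 3.14].

### API

Orientations are given as a unit quaternion [x, y, z, w].
In Python, from plant import bot, camera, calibration gives the robot as it stands.
- The arm moves only by the tool carry_out, never from a script. Its argument "targets" is one flat list of numbers, 7 for each row, row after row: the shift along the world's x, y, z in m, then the turn, a rotation vector about the world's x, y, z in degrees, then the finger opening in m, from 0 to 0.0854. A call has 1 to 10 rows; each row shifts and turns the commanded pose from where the row before left it; what a row does not reach is not made up. A row lasts 1/10 s, in which the tool goes at most 50 mm and 8.59 degrees, less where a joint would pass 70% of its speed; a pose out of reach is approached as far as the arm can. A call with a gripper value outside its range is refused whole. The fingers move at their own pace and stop on an object; "squeeze" is the grip in N (left out, the last holds). Time passes only in rows, so rows that do not move let the fingers close. It gives the time, the measured TCP pose, the force, the opening and the grip force at its end, in the units of the state.
- bot.state(): the state, without advancing time (a new reading comes with each control period).
- camera(name): name is "scene" or "top"; returns (picture, depth): 400x640x3 uint8, blue, green, red; 400x640 float32, mm along the optical axis (not along the pixel's ray), 0 where there is no reading.
- calibration(name): a dict with "vfov" (degrees; the focal length in pixels is half the picture's height over the tangent of half this angle, whatever the lens; pixels are square), "cx", "cy" (the principal point, pixels), "T" (4x4, takes a point from camera to world coordinates). Camera axes: x right, y up, looking along -z (the intrinsics and any distortion apply to the point x, -y, -z); pixel columns grow to the right and rows downward; lengths in mm; the calibration is good to about 2 mm. A picture is of the moment at which its call begins. calibration takes no time and is no camera call.
- bot.sign_off(): hands the job in; it is judged then, once.
The state is a dict: "time_s": time; "qpos": joint angles; "qd": joint speeds; "tau": joint torques, N m; "eef_pos": TCP position; "ee_rot": TCP orientation; "force": force on the tool from outside, world axes, zero at the start; "moment": the same for the moment, N m; "grip_width": opening from 0.0 (shut) to 1.0 (fully open); "finger_force": force on a finger pad.
Only numpy, scipy, OpenCV 4.12 (cv2) and the standard library are available. Lean on these libraries where they do the work, as an engineer would, in place of code of your own. Each camera call takes 0.05 s, during which the arm holds its last target. There are 200 camera calls.

## Working session

There is one attempt and no reset: what is moved stays moved. The work goes in short steps, Python scripts to look and compute and a tool call to move; the robot and the scene stay as the last step left them, time stands still between calls to the robot, and variables do not carry over. Pictures are saved under pics/ and viewed, at most 10 in all, crops included, and the job is handed in when it is done.

Besides the shell and the picture viewer there is one more tool, called after "Request:" in YAML: its name, and indented under it one key for each argument. carry_out: Moves the arm, as the interface text tells. Its arguments: {"type":"object","properties":{"targets":{"type":"array","items":{"type":"number"}},"squeeze":{"type":"number"}},"required":["targets"]}

```bash
ls; mkdir -p pics
python3 - <<'E'
from plant import bot,camera,calibration
import cv2,numpy as np
for n in("scene","top"):
    p,d=camera(n); cv2.imwrite(f"pics/{n}0.png",p); np.save(f"pics/{n}0.npy",d); c=calibration(n); print(n,{k:(np.round(v,3).tolist() if k=='T' else v) for k,v in c.items()}, (d>0).mean())
print(bot.state())
E
```

```text
pics
scene {'vfov': 54.96622481237623, 'cx': 322.16904205725467, 'cy': 195.2018330629012, 'T': [[-0.785, -0.371, 0.496, 979.384], [0.619, -0.446, 0.646, 668.688], [-0.018, 0.814, 0.58, 612.145], [0.0, 0.0, 0.0, 1.0]]} 0.9933125
top {'vfov': 47.21539305533573, 'cx': 317.70317942999174, 'cy': 199.3656370398939, 'T': [[0.107, 0.973, -0.203, 345.781], [-0.994, 0.105, -0.019, 111.993], [0.003, 0.204, 0.979, 1148.777], [0.0, 0.0, 0.0, 1.0]]} 0.9960703125
{'time_s': 0.1, 'qpos': array([ 9.52681443e-01,  2.63466451e-01, -4.88819928e-02,  1.25934433e+00,
       -1.19989529e-06,  1.41550348e+00]), 'qd': array([-0.00025895,  0.00193216,  0.00041439,  0.00064664, -0.00034085,
        0.00192668]), 'tau': array([ 3.36929304e-03, -6.38573313e+01,  3.85064650e+01,  9.94741567e-03,
       -1.72473565e-04,  1.02245679e-05]), 'eef_pos': array([234.25486743, 469.56156068, 208.27452462]), 'ee_rot': array([ 2.29351135e-01,  9.73343647e-01, -4.15349625e-04, -1.68485512e-04]), 'force': array([-0.3844943 ,  0.68173282,  0.07799228]), 'moment': array([-0.0643718 , -0.02018153,  0.00171115]), 'finger_force': 0.0, 'grip_width': 1.0013520953165058}
```

View pics/scene0.png

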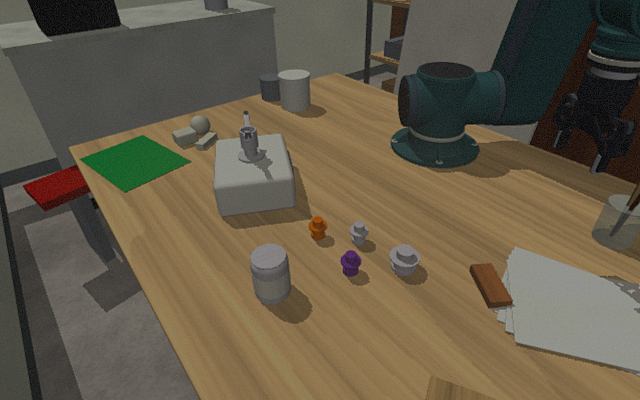

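View pics/top0.png

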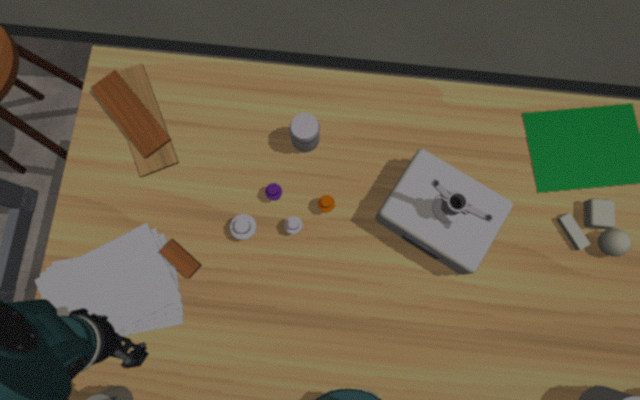

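Scene view: small grey plug at (359,232), big one at (404,260), coupler at (249,140). Top view: small plug at (293,226), big plug at (242,227), coupler at (457,203), arm tips near (436,184) and (490,217). Next I'll measure these.

```bash
cat > h.py <<'E'
import numpy as np,cv2
from plant import bot,camera,calibration
def cam(n):
    c=calibration(n); c['f']=200/np.tan(np.radians(c['vfov']/2)); return c
def ray(c,u,v):
    d=np.stack([(np.asarray(u,float)-c['cx'])/c['f'],-(np.asarray(v,float)-c['cy'])/c['f'],-np.ones(np.shape(u))],-1)
    return d@np.array(c['T'])[:3,:3].T, np.array(c['T'])[:3,3]
def plane(c,u,v,z):
    d,o=ray(c,u,v); return o+d*((z-o[2])/d[...,2])[...,None]
def two(c1,p1,c2,p2):
    d1,o1=ray(c1,*p1); d2,o2=ray(c2,*p2)
    s=np.linalg.lstsq(np.stack([d1,-d2],1),o2-o1,rcond=None)[0]
    a,b=o1+s[0]*d1,o2+s[1]*d2; return (a+b)/2,np.linalg.norm(a-b)
def cloud(c,depth,x0,x1,y0,y1):
    v,u=np.mgrid[y0:y1,x0:x1]; d,o=ray(c,u,v); return o+d*depth[y0:y1,x0:x1,None]
E
python3 - <<'E'
from h import *
R={}
for n,(pl,co) in {"scene":((334,207,384,257),(214,100,294,180)),"top":((268,201,318,251),(416,163,496,243))}.items():
    p=cv2.imread(f"pics/{n}0.png");d=np.load(f"pics/{n}0.npy");c=cam(n)
    for k,(a,b,e,f) in (("p",pl),("c",co)):
        R[n+k]=cv2.resize(p[b:f,a:e],(390,290),interpolation=cv2.INTER_CUBIC)if 0 else cv2.resize(p[b:f,a:e],(300,300),interpolation=cv2.INTER_CUBIC)
        P=cloud(c,d,a,e,b,f)
        lo,hi=(38,80) if k=="p" else (165,300)
        m=(P[...,2]>lo)&(P[...,2]<hi)
        Q=P[m]; print(n,k,len(Q),Q.mean(0).round(1),Q.min(0).round(1),Q.max(0).round(1), 'table/top z',np.median(P[...,2]).round(1))
        if k=="p":
            m=P[...,2]>49; print(' knob top',P[m].mean(0).round(1))
        else:
            m=P[...,2]>190; Q=P[m]; print(Q.round(0)[::max(1,len(Q)//12)].tolist())
cv2.imwrite("pics/crop.png",np.vstack([np.hstack([R["scenep"],R["scenec"]]),np.hstack([R["topp"],R["topc"]])]))
E
```

```text
scene p 170 [536.  210.2  50.2] [494.6 174.9  38.2] [595.9 257.8  54.7] table/top z -0.4
 knob top [579.1 252.9  98.8]
scene c 279 [ 574.2 -170.2  180.3] [ 535.2 -235.4  165. ] [ 610.9 -102.4  210.6] table/top z 97.4
[[979.0, 669.0, 612.0], [538.0, -232.0, 197.0], [550.0, -228.0, 196.0], [548.0, -228.0, 193.0], [549.0, -226.0, 191.0], [979.0, 669.0, 612.0], [605.0, -110.0, 209.0], [603.0, -108.0, 207.0], [602.0, -107.0, 204.0], [603.0, -104.0, 204.0], [600.0, -111.0, 197.0], [979.0, 669.0, 612.0], [979.0, 669.0, 612.0], [979.0, 669.0, 612.0]]
top p 118 [505.8 186.4  48.7] [486.2 168.3  38. ] [525.7 204.3  58.2] table/top z 0.8
 knob top [490.5 179.6 161.8]
top c 600 [ 572.2 -172.2  184.2] [ 535.7 -239.9  165.3] [ 611.4 -104.9  213.8] table/top z 100.8
[[346.0, 112.0, 1149.0], [606.0, -112.0, 212.0], [602.0, -114.0, 211.0], [346.0, 112.0, 1149.0], [598.0, -119.0, 203.0], [594.0, -116.0, 198.0], [346.0, 112.0, 1149.0], [346.0, 112.0, 1149.0], [550.0, -222.0, 193.0], [546.0, -222.0, 192.0], [543.0, -226.0, 199.0], [541.0, -232.0, 201.0], [537.0, -233.0, 198.0]]
```

View pics/crop.png

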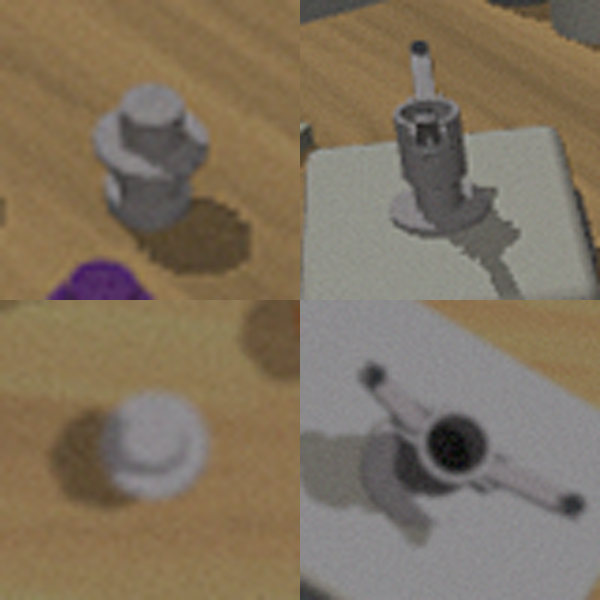

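The crops show the plug's knob top at about scene (359,223.5), with the flange centre at top (293.4,225). The rim centre is at about scene (247.5,129.7) and top (457.2,201.3). The dark arm tips are in the top view, left at crop (373,376) and right at (572,505).

Run:
```python
from h import *
s,t=cam("scene"),cam("top")
f=lambda x,y,ox,oy,k:(ox+(x+.5)/k-.5,oy+(y+.5)/k-.5)
ks=f(153,101,334,207,6); kt=f(150,132,268,201,6); ft=f(155,146,268,201,6)
print("knob top",*two(s,ks,t,kt)," scene@53",plane(s,*ks,53.)," top@53",plane(t,*kt,53.), "top flange@36",plane(t,*ft,36.))
rs=f(127,113,214,100,3.75); rt=f(156,145,416,163,3.75)
print("rim",*two(s,rs,t,rt),plane(s,*rs,179.),plane(t,*rt,179.))
lt=f(73,76,416,163,3.75); rg=f(272,205,416,163,3.75); rgs=f(119,48,214,100,3.75)
print("Rtip",*two(s,rgs,t,rg)); print("Ltip@210",plane(t,*lt,210.))
# depth: flange / rim annuli
for n,c,b,lo,hi in (("top",t,(268,318,201,251),30,70),("top",t,(440,476,185,221),172,186),("scene",s,(334,384,207,240),33,60),("scene",s,(230,265,120,145),172,186)):
    P=cloud(c,np.load(f"pics/{n}0.npy"),*b); Q=P[(P[...,2]>lo)&(P[...,2]<hi)]
    print(n,len(Q),np.median(Q,0).round(1),((np.percentile(Q,2,0)+np.percentile(Q,98,0))/2).round(1),np.percentile(Q,98,0)-np.percentile(Q,2,0))
# tank yaw from top face
P=cloud(t,np.load("pics/top0.npy"),360,530,130,290); m=((P[...,2]>92)&(P[...,2]<108)).astype(np.uint8)
xy=P[m>0][:,:2].astype(np.float32); print(cv2.minAreaRect(xy))
```

```text
knob top [508.19416394 187.74419959  55.74984757] 1.4387539394904552  scene@53 [505.40380415 185.92667276  53.        ]  top@53 [509.10026985 187.41131157  53.        ] top flange@36 [506.10449605 185.86433673  36.        ]
rim [ 575.04042578 -170.52153404  176.16653987] 1.1080616370625733 [ 577.42030714 -164.40723256  179.        ] [ 574.83987763 -170.05474443  179.        ]
Rtip [ 543.63831464 -232.14622952  194.78761256] 0.10389896709419676
Ltip@210 [ 602.19360697 -112.7107785   210.        ]
top 248 [504.7 185.8  37.9] [505.9 186.2  44.6] [39.16049496 39.43371805 22.98064504]
top 310 [ 571.4 -175.6  179. ] [ 573.7 -171.8  179.3] [44.32621199 67.44318986 12.08173147]
scene 231 [511.4 193.   37.2] [507.6 188.8  43.6] [39.47888728 38.89668838 20.45239507]
scene 135 [ 567.7 -178.9  177.1] [ 575.4 -170.8  178.4] [46.80174562 79.55717057 11.15636252]
((573.7684326171875, -168.30813598632812), (258.84368896484375, 198.0735626220703), 63.06717300415039)
```

Request:
carry_out:
  targets: [0.0272, -0.0283, -0.009, 0, 0, -8.5, 0.05, 0.0272, -0.0283, -0.009, 0, 0, -8.5, 0.05, 0.0272, -0.0283, -0.009, 0, 0, -8.5, 0.05, 0.0272, -0.0283, -0.009, 0, 0, -8.5, 0.05, 0.0272, -0.0283, -0.009, 0, 0, -8.5, 0.05, 0.0272, -0.0283, -0.009, 0, 0, -8.5, 0.05, 0.0272, -0.0283, -0.009, 0, 0, -8.5, 0.05, 0.0272, -0.0283, -0.009, 0, 0, -8.5, 0.05, 0.0272, -0.0283, -0.009, 0, 0, -8.5, 0.05, 0.0272, -0.0283, -0.009, 0, 0, -5.0, 0.05]
  squeeze: 60

```text
time_s: 1.1
eef_pos: [507.2, 185.4, 118.2]
ee_rot: [0.811, 0.585, -0.0, -0.0]
force: [0.7, 0.0, -0.0]
grip_width: 0.586
finger_force: 0.0
```

Request:
carry_out:
  targets: [0, 0, 0, 0, 0, -8.5, 0.05, 0, 0, 0, 0, 0, 0, 0.05, 0, 0, 0, 0, 0, 0, 0.05, 0, 0, 0, 0, 0, 0, 0.05]

```text
time_s: 1.5
eef_pos: [506.0, 187.3, 118.9]
ee_rot: [0.849, 0.528, 0.0, -0.0]
force: [0.6, 0.7, 0.2]
grip_width: 0.584
finger_force: 0.0
```

Request:
carry_out:
  targets: [0.0002, -0.0005, -0.02, 0, 0, 0, 0.05, 0, 0, -0.02, 0, 0, 0, 0.05, 0, 0, -0.02, 0, 0, 0, 0.05, 0, 0, -0.012, 0, 0, 0, 0.05, 0, 0, -0.008, 0, 0, 0, 0.05, 0, 0, 0, 0, 0, 0, 0.05, 0, 0, 0, 0, 0, 0, 0.05]

```text
time_s: 2.2
eef_pos: [506.7, 186.6, 39.2]
ee_rot: [0.85, 0.527, 0.0, 0.0]
force: [1.3, -0.0, 0.4]
grip_width: 0.585
finger_force: 0.0
```

Run:
```python
from h import *
print(bot.state()['eef_pos'],bot.state()['force'])
p,d=camera("scene");q,e=camera("top")
cv2.imwrite("pics/g1.png",np.hstack([cv2.resize(p[170:270,304:414],(396,360)),cv2.resize(q[176:276,238:348],(396,360))]))
```

```text
[506.74278232 186.58810642  39.22460453] [ 1.29202612 -0.0070282   0.43783918]
```

View pics/g1.png

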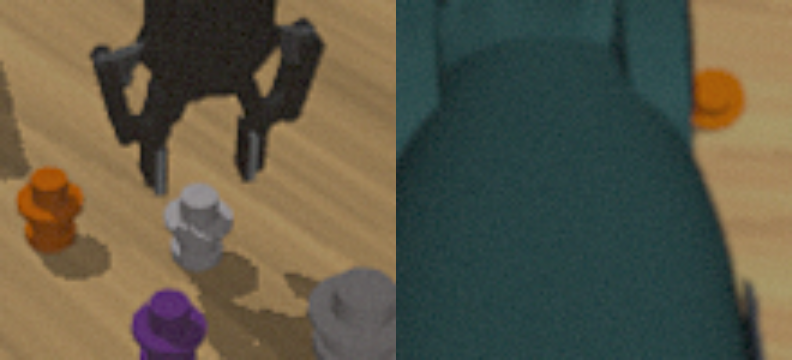

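Left: in the scene view the fingertips at crop (157,190) and (250,178) straddle the knob at (200,195), but they look high or behind. Right: the arm hides the plug in the top view. I'll check the fingertip depth.

Run:
```python
from h import *
c=cam("scene"); p,d=camera("scene")
P=cloud(c,d,0,640,0,400); g=p.astype(int).max(2)
for name,(u0,u1,v0,v1) in {"L":(342,352,205,224),"R":(368,379,200,222)}.items():
    Q=P[v0:v1,u0:u1].reshape(-1,3); m=(Q[:,2]>25)&(Q[:,2]<110); Q=Q[m]; Q=Q[Q[:,2].argsort()]
    print(name,len(Q),Q[::max(1,len(Q)//14)].round(0).tolist())
Q=P[218:232,350:370].reshape(-1,3);Q=Q[(Q[:,2]>48)&(Q[:,2]<60)];print("knob top",len(Q),np.median(Q,0),Q.min(0),Q.max(0))
```

```text
L 106 [[533.0, 186.0, 69.0], [536.0, 186.0, 73.0], [536.0, 186.0, 76.0], [544.0, 178.0, 78.0], [538.0, 168.0, 80.0], [543.0, 177.0, 83.0], [533.0, 185.0, 85.0], [535.0, 184.0, 89.0], [543.0, 177.0, 91.0], [540.0, 169.0, 93.0], [541.0, 177.0, 96.0], [538.0, 184.0, 98.0], [542.0, 179.0, 103.0], [545.0, 175.0, 104.0], [545.0, 181.0, 108.0], [545.0, 175.0, 110.0]]
R 125 [[485.0, 203.0, 66.0], [483.0, 209.0, 69.0], [484.0, 210.0, 72.0], [485.0, 211.0, 77.0], [481.0, 194.0, 79.0], [485.0, 210.0, 82.0], [485.0, 201.0, 85.0], [486.0, 208.0, 87.0], [484.0, 200.0, 89.0], [479.0, 210.0, 93.0], [479.0, 210.0, 95.0], [478.0, 190.0, 97.0], [486.0, 204.0, 101.0], [485.0, 212.0, 103.0], [481.0, 214.0, 104.0], [483.0, 215.0, 109.0]]
knob top 74 [507.29534787 188.29144309  51.96877254] [494.03838619 175.07613992  48.59793873] [518.9162325  200.01537802  54.48765783]
```

Request:
carry_out:
  targets: [0, 0, 0, 0, 0, 0, 0.02, 0, 0, 0, 0, 0, 0, 0.02, 0, 0, 0, 0, 0, 0, 0.02, 0, 0, 0, 0, 0, 0, 0.02, 0, 0, 0, 0, 0, 0, 0.02, 0, 0, 0, 0, 0, 0, 0.02]
  squeeze: 20

```text
time_s: 2.95
eef_pos: [506.6, 186.3, 38.7]
ee_rot: [0.85, 0.526, -0.0, -0.0]
force: [-0.1, -1.1, -0.1]
grip_width: 0.231
finger_force: 0.0
```

Run:
```python
from h import *
c=cam("scene"); p,d=camera("scene")
P=cloud(c,d,0,640,0,400)
cv2.imwrite("pics/g2.png",cv2.resize(p[170:270,304:414],(660,600),interpolation=cv2.INTER_CUBIC))
Q=P[195:226,340:382].reshape(-1,3); Q=Q[(Q[:,2]>56)&(Q[:,2]<110)]; Q=Q[Q[:,2].argsort()]; print(Q[:60:4].round(0).tolist())
```

```text
[[519.0, 190.0, 61.0], [497.0, 202.0, 63.0], [525.0, 190.0, 64.0], [491.0, 183.0, 65.0], [498.0, 206.0, 66.0], [525.0, 190.0, 67.0], [491.0, 202.0, 68.0], [523.0, 190.0, 69.0], [501.0, 200.0, 70.0], [529.0, 184.0, 71.0], [502.0, 203.0, 72.0], [500.0, 201.0, 72.0], [497.0, 192.0, 74.0], [498.0, 205.0, 74.0], [524.0, 189.0, 75.0]]
```

View pics/g2.png

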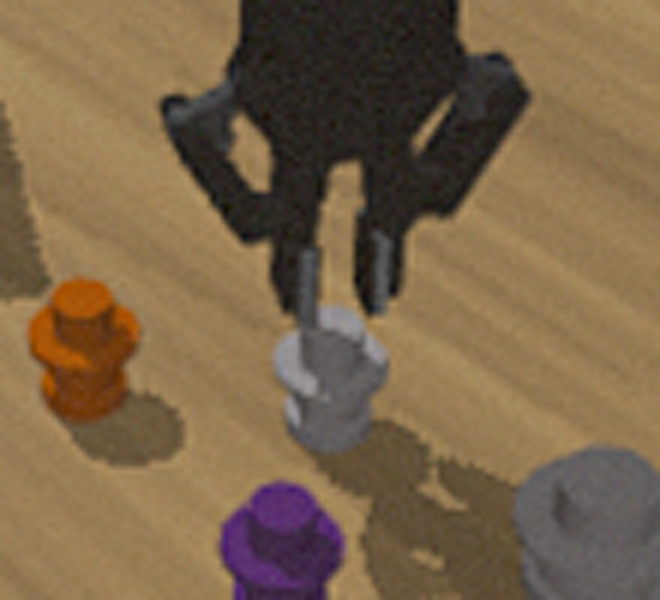

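The fingers closed to 20 mm above the knob without touching it. So the real fingertips are about 20 mm above the reported TCP, and I'll allow for that. Next I reopen, lower and grasp.

Request:
carry_out:
  targets: [0, 0, 0, 0, 0, 0, 0.042, 0, 0, 0, 0, 0, 0, 0.042, 0, 0, 0, 0, 0, 0, 0.042, 0, 0, 0, 0, 0, 0, 0.042, 0, 0, -0.008, 0, 0, 0, 0.042, 0, 0, -0.006, 0, 0, 0, 0.042, 0, 0, -0.004, 0, 0, 0, 0.042, 0, 0, 0, 0, 0, 0, 0.042]

```text
time_s: 3.8
eef_pos: [506.1, 186.2, 19.9]
ee_rot: [0.85, 0.526, -0.001, -0.0]
force: [0.1, 0.6, -0.1]
grip_width: 0.487
finger_force: 0.0
```

Request:
carry_out:
  targets: [0, 0, 0, 0, 0, 0, 0.015, 0, 0, 0, 0, 0, 0, 0.015, 0, 0, 0, 0, 0, 0, 0.015, 0, 0, 0, 0, 0, 0, 0.015, 0, 0, 0, 0, 0, 0, 0.015, 0, 0, 0, 0, 0, 0, 0.015]
  squeeze: 60

```text
time_s: 4.4
eef_pos: [506.8, 186.3, 20.9]
ee_rot: [0.85, 0.526, 0.0, 0.0]
force: [-1.2, 0.1, 6.5]
grip_width: 0.244
finger_force: 58.8
```

Run:
```python
from h import *
p,d=camera("scene")
cv2.imwrite("pics/g3.png",cv2.resize(p[190:260,320:400],(640,560),interpolation=cv2.INTER_CUBIC))
s=bot.state();print(s['force'],s['moment'],s['grip_width'],s['eef_pos'])
```

```text
[ 0.34116766 -0.73178664  5.38308172] [0.01613188 0.19870672 0.01001209] 0.2432823505497644 [506.79503371 186.30892745  20.92762891]
```

View pics/g3.png

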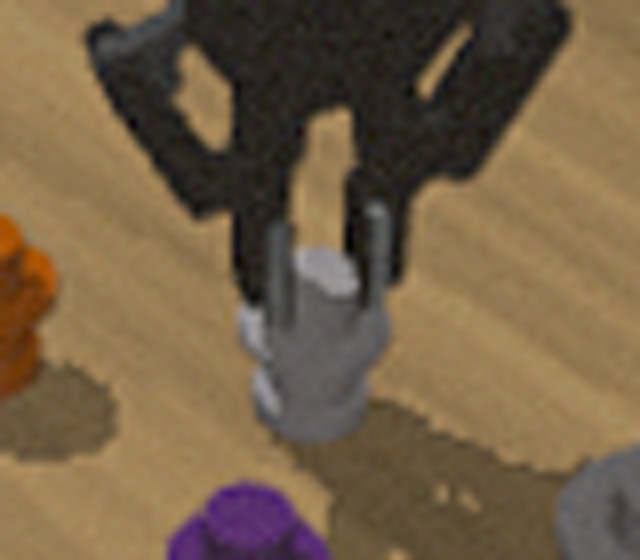

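The knob sits between the pads and the plug looks upright at crop (320,340). Now I lift it.

Request:
carry_out:
  targets: [0, 0, 0.01, 0, 0, 0, 0.015, 0, 0, 0.03, 0, 0, 0, 0.015, 0, 0, 0.045, 0, 0, 0, 0.015, 0, 0, 0.045, 0, 0, 0, 0.015, 0, 0, 0.045, 0, 0, 0, 0.015, 0, 0, 0.045, 0, 0, 0, 0.015, 0, 0, 0.01, 0, 0, 0, 0.015, 0, 0, 0, 0, 0, 0, 0.015, 0, 0, 0, 0, 0, 0, 0.015]

```text
time_s: 5.35
eef_pos: [506.1, 186.2, 249.4]
ee_rot: [0.85, 0.526, -0.001, -0.0]
force: [-0.2, 0.2, -2.1]
grip_width: 0.245
finger_force: 59.1
```

Request:
carry_out:
  targets: [0.005, -0.026, 0, 0, 0, 0, 0.015, 0.007, -0.036, 0, 0, 0, 0, 0.015, 0.007, -0.036, 0, 0, 0, 0, 0.015, 0.007, -0.037, 0, 0, 0, 0, 0.015, 0.007, -0.037, 0, 0, 0, 0, 0.015, 0.007, -0.037, 0, 0, 0, 0, 0.015, 0.007, -0.037, 0, 0, 0, 0, 0.015, 0.007, -0.037, 0, 0, 0, 0, 0.015, 0.007, -0.037, 0, 0, 0, 0, 0.015, 0.007, -0.036, 0, 0, 0, 0, 0.015]

```text
time_s: 6.35
eef_pos: [573.9, -171.1, 248.6]
ee_rot: [0.85, 0.526, -0.001, -0.001]
force: [-0.2, 0.4, -1.4]
grip_width: 0.245
finger_force: 59.1
```

Request:
carry_out:
  targets: [0, 0, 0, 0, 0, 0, 0.015, 0, 0, 0, 0, 0, 0, 0.015, 0, 0, 0, 0, 0, 0, 0.015]

```text
time_s: 6.65
eef_pos: [574.1, -168.9, 249.7]
ee_rot: [0.85, 0.526, -0.0, -0.001]
force: [0.9, -0.3, -1.2]
grip_width: 0.243
finger_force: 59.2
```

Run:
```python
from h import *
p,d=camera("scene"); q,e=camera("top")
cv2.imwrite("pics/g4.png",np.hstack([cv2.resize(p[80:180,200:300],(400,400),interpolation=cv2.INTER_CUBIC),cv2.resize(q[150:250,400:500],(400,400),interpolation=cv2.INTER_CUBIC)]))
s=bot.state();print(s['force'],s['moment'],s['grip_width'],s['eef_pos'],s['ee_rot'])
```

```text
[-0.20119347  0.86639696 -0.96644583] [-0.01698863 -0.06112304  0.06723916] 0.24048472913793514 [ 574.34845633 -168.66634307  250.39261413] [ 8.50137576e-01  5.26560521e-01 -1.52734100e-04 -3.09012973e-04]
```

View pics/g4.png

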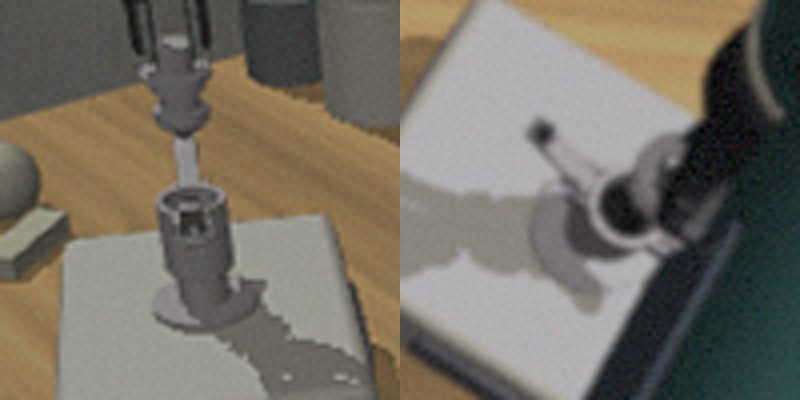

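Left: the plug hangs upright, flange at crop (177,88), with its body over the rim at (194,198). Right: in the top view, the arm partly hides the coupler. I'll compare the two positions.

Run:
```python
from h import *
c=cam("scene"); p,d=camera("scene")
f=lambda x,y:(200+(x+.5)/4-.5,80+(y+.5)/4-.5)
r0=plane(c,*f(194,198),179.)
for z in(260.,263.,266.): print(z,plane(c,*f(177,88),z))
print(r0)
P=cloud(c,d,230,262,80,140);Z=P[...,2]
for a,b in((229,262),(262,269),(269,285),(172,185)):
    Q=P[(Z>a)&(Z<b)&(np.abs(P[...,1]+170)<32)&(np.abs(P[...,0]-574)<32)]
    n=np.array([.646,-.785]); 
    n=n/np.linalg.norm(n); l=np.array([n[0],n[1]]); l=np.array([-.785,.619])/1.0
    s=Q[:,:2]@l; print(a,b,len(Q),"lateral mid",(np.percentile(s,2)+np.percentile(s,98))/2,"w",np.ptp(s), Z[(Z>a)&(Z<b)].min())
print("eef lat",np.array([574.35,-168.7])@l)
```

```text
260.0 [ 582.54409377 -151.51875965  260.        ]
263.0 [ 585.92485798 -144.53124478  263.        ]
266.0 [ 589.30562219 -137.54372992  266.        ]
[ 574.31649558 -166.6836511   179.        ]
229 262 142 lateral mid -552.5102573644833 w 37.451423380210144 230.62834939368963
262 269 84 lateral mid -554.3893921519708 w 41.536793771507405 262.03117468293664
269 285 111 lateral mid -553.4937581575873 w 43.85424889828039 269.1730229822486
172 185 117 lateral mid -555.0250634566605 w 44.426631532378224 172.06294531663394
eef lat -555.2900500000001
```

Request:
carry_out:
  targets: [0.0005, -0.0007, -0.02, 0, 0, 0, 0.015, 0, 0, -0.015, 0, 0, 0, 0.015, 0, 0, -0.008, 0, 0, 0, 0.015, 0, 0, 0, 0, 0, 0, 0.015, 0, 0, 0, 0, 0, 0, 0.015]

```text
time_s: 7.3
eef_pos: [575.3, -170.2, 208.3]
ee_rot: [0.85, 0.526, 0.0, 0.0]
force: [0.1, -0.2, -1.4]
grip_width: 0.246
finger_force: 59.2
```

Request:
carry_out:
  targets: [0, 0, -0.003, 0, 0, 0, 0.015, 0, 0, -0.002, 0, 0, 0, 0.015, 0, 0, -0.002, 0, 0, 0, 0.015, 0, 0, -0.002, 0, 0, 0, 0.015, 0, 0, 0, 0, 0, 0, 0.015]

```text
time_s: 7.8
eef_pos: [575.0, -170.4, 198.4]
ee_rot: [0.85, 0.526, -0.0, -0.0]
force: [0.3, 0.4, -1.8]
grip_width: 0.243
finger_force: 59.2
```

Request:
carry_out:
  targets: [0, 0, -0.002, 0, 0, 0, 0.015, 0, 0, -0.002, 0, 0, 0, 0.015, 0, 0, 0, 0, 0, 0, 0.015]

```text
time_s: 8.1
eef_pos: [575.0, -170.4, 194.4]
ee_rot: [0.85, 0.526, -0.0, -0.0]
force: [-0.5, -0.7, -1.4]
grip_width: 0.245
finger_force: 59.2
```

Request:
carry_out:
  targets: [0, 0, -0.002, 0, 0, 0, 0.015, 0, 0, -0.001, 0, 0, 0, 0.015, 0, 0, 0, 0, 0, 0, 0.015]

```text
time_s: 8.4
eef_pos: [575.0, -170.4, 191.5]
ee_rot: [0.85, 0.526, -0.0, -0.0]
force: [1.0, -1.2, -2.1]
grip_width: 0.245
finger_force: 59.2
```

Request:
carry_out:
  targets: [0, 0, -0.003, 0, 0, 0, 0.015, 0, 0, -0.003, 0, 0, 0, 0.015, 0, 0, -0.003, 0, 0, 0, 0.015, 0, 0, 0, 0, 0, 0, 0.015]

```text
time_s: 8.8
eef_pos: [574.9, -170.3, 182.2]
ee_rot: [0.85, 0.526, -0.0, -0.0]
force: [0.7, -0.4, -1.4]
grip_width: 0.24
finger_force: 59.2
```

Request:
carry_out:
  targets: [0, 0, -0.002, 0, 0, 0, 0.015, 0, 0, -0.002, 0, 0, 0, 0.015, 0, 0, -0.002, 0, 0, 0, 0.015, 0, 0, 0, 0, 0, 0, 0.015]

```text
time_s: 9.2
eef_pos: [575.0, -170.4, 176.4]
ee_rot: [0.85, 0.526, -0.0, -0.0]
force: [0.5, -0.6, -0.7]
grip_width: 0.246
finger_force: 59.2
```

Request:
carry_out:
  targets: [0, 0, -0.001, 0, 0, 0, 0.015, 0, 0, -0.001, 0, 0, 0, 0.015, 0, 0, 0, 0, 0, 0, 0.015]

```text
time_s: 9.5
eef_pos: [575.1, -170.4, 174.7]
ee_rot: [0.85, 0.526, 0.0, 0.0]
force: [0.1, 0.1, -1.6]
grip_width: 0.244
finger_force: 59.3
```

Request:
carry_out:
  targets: [0, 0, -0.001, 0, 0, 0, 0.015, 0, 0, -0.001, 0, 0, 0, 0.015, 0, 0, 0, 0, 0, 0, 0.015]

```text
time_s: 9.8
eef_pos: [575.4, -170.6, 173.7]
ee_rot: [0.85, 0.526, 0.0, 0.001]
force: [-1.2, 0.5, 8.6]
grip_width: 0.245
finger_force: 60.5
```

Seal reached; now pressing on gently.

Request:
carry_out:
  targets: [0, 0, -0.001, 0, 0, 0, 0.015, 0, 0, -0.001, 0, 0, 0, 0.015, 0, 0, 0, 0, 0, 0, 0.015]

```text
time_s: 10.1
eef_pos: [575.5, -170.6, 171.8]
ee_rot: [0.85, 0.526, 0.001, 0.001]
force: [-1.4, -0.4, 9.8]
grip_width: 0.241
finger_force: 60.6
```

Request:
carry_out:
  targets: [0, 0, -0.001, 0, 0, 0, 0.015, 0, 0, -0.001, 0, 0, 0, 0.015, 0, 0, 0, 0, 0, 0, 0.015]

```text
time_s: 10.4
eef_pos: [575.5, -170.6, 169.8]
ee_rot: [0.85, 0.526, 0.001, 0.001]
force: [-1.3, 1.0, 10.0]
grip_width: 0.244
finger_force: 60.6
```

Request:
carry_out:
  targets: [0, 0, -0.001, 0, 0, 0, 0.015, 0, 0, 0, 0, 0, 0, 0.015]

```text
time_s: 10.6
eef_pos: [575.4, -170.6, 168.8]
ee_rot: [0.85, 0.526, 0.001, 0.001]
force: [-1.8, 0.6, 10.1]
grip_width: 0.243
finger_force: 60.6
```

Request:
carry_out:
  targets: [0, 0, -0.001, 0, 0, 0, 0.015, 0, 0, 0, 0, 0, 0, 0.015]

```text
time_s: 10.8
eef_pos: [575.5, -170.6, 167.9]
ee_rot: [0.85, 0.526, 0.001, 0.001]
force: [-2.3, 1.6, 11.5]
grip_width: 0.247
finger_force: 60.8
```

Request:
carry_out:
  targets: [0, 0, -0.0006, 0, 0, 0, 0.015, 0, 0, 0, 0, 0, 0, 0.015]

```text
time_s: 11.0
eef_pos: [575.6, -170.6, 167.8]
ee_rot: [0.85, 0.526, 0.001, 0.001]
force: [-3.7, 1.5, 17.7]
grip_width: 0.24
finger_force: 61.3
```

Request:
carry_out:
  targets: [0, 0, -0.0005, 0, 0, 0, 0.015, 0, 0, 0, 0, 0, 0, 0.015]

```text
time_s: 11.2
eef_pos: [575.6, -170.7, 167.8]
ee_rot: [0.85, 0.526, 0.001, 0.001]
force: [-5.7, 2.6, 22.4]
grip_width: 0.248
finger_force: 61.7
```

The force is rising with no further travel, and eef 167.8 matches the computed home height, so the plug is home. Next I ease off, release and lift.

Request:
carry_out:
  targets: [0, 0, 0.0012, 0, 0, 0, 0.015, 0, 0, 0, 0, 0, 0, 0.045, 0, 0, 0, 0, 0, 0, 0.045, 0, 0, 0, 0, 0, 0, 0.045, 0, 0, 0, 0, 0, 0, 0.045, 0, 0, 0.01, 0, 0, 0, 0.045, 0, 0, 0.03, 0, 0, 0, 0.045, 0, 0, 0.04, 0, 0, 0, 0.045, 0, 0, 0.03, 0, 0, 0, 0.045, 0, 0, 0, 0, 0, 0, 0.045]

```text
time_s: 12.2
eef_pos: [576.2, -170.9, 281.4]
ee_rot: [0.85, 0.526, 0.002, 0.003]
force: [0.3, -0.3, 0.2]
grip_width: 0.526
finger_force: 0.0
```

Run:
```python
from h import *
p,d=camera("scene"); q,e=camera("top")
cv2.imwrite("pics/g5.png",np.hstack([cv2.resize(p[80:180,200:300],(400,400),interpolation=cv2.INTER_CUBIC),cv2.resize(q[150:250,400:500],(400,400),interpolation=cv2.INTER_CUBIC)]))
c=cam("scene");P=cloud(c,d,230,262,100,160);Z=P[...,2];m=(np.abs(P[...,0]-575)<20)&(np.abs(P[...,1]+170)<20)&(Z<225)
print("top z",np.percentile(Z[m],[50,90,95,98,100]))
s=bot.state();print(s['force'],s['eef_pos'],s['ee_rot'],s['qpos'].round(2))
```

```text
top z [152.94741257 198.14544581 199.24111355 199.89264422 200.68979594]
[-0.02484982  0.47715007 -0.11098443] [ 575.37661436 -170.54553879  277.5462428 ] [8.50417020e-01 5.26108735e-01 3.89536046e-04 5.82908333e-04] [-0.42  0.39  0.33  1.51 -0.    1.61]
```

View pics/g5.png

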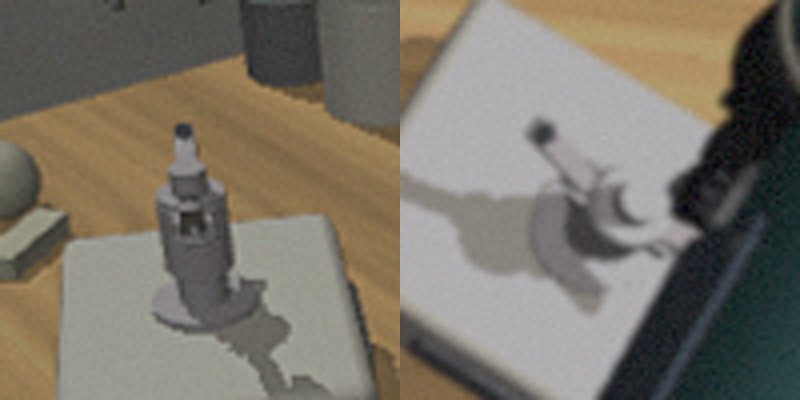

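The plug is seated: knob at crop (188,175), flange flush on the rim near (190,195), top measured at about 200 mm as expected. Both arms are still up. Now I turn the tool 90° and open fully.

Request:
carry_out:
  targets: [0, 0, 0, 0, 0, 8.5, 0.085, 0, 0, 0, 0, 0, 8.5, 0.085, 0, 0, 0, 0, 0, 8.5, 0.085, 0, 0, 0, 0, 0, 8.5, 0.085, 0, 0, 0, 0, 0, 8.5, 0.085, 0, 0, 0, 0, 0, 8.5, 0.085, 0, 0, 0, 0, 0, 8.5, 0.085, 0, 0, 0, 0, 0, 8.5, 0.085, 0, 0, 0, 0, 0, 8.5, 0.085, 0, 0, 0, 0, 0, 8.5, 0.085]
  squeeze: 35

```text
time_s: 13.3
eef_pos: [574.7, -170.2, 275.8]
ee_rot: [0.269, 0.963, 0.0, -0.001]
force: [-0.0, 0.0, -0.3]
grip_width: 0.999
finger_force: 0.0
```

Request:
carry_out:
  targets: [0, 0, 0, 0, 0, 5, 0.085, 0, 0, -0.03, 0, 0, 0, 0.085, 0, 0, -0.03, 0, 0, 0, 0.085, 0, 0, -0.02, 0, 0, 0, 0.085, 0, 0, 0, 0, 0, 0, 0.085, 0, 0, 0, 0, 0, 0, 0.085, 0, 0, 0, 0, 0, 0, 0.085]

```text
time_s: 14.0
eef_pos: [575.5, -170.6, 197.8]
ee_rot: [0.229, 0.973, -0.0, 0.001]
force: [0.7, 0.3, 0.4]
grip_width: 1.001
finger_force: 0.0
```

Run:
```python
from h import *
p,d=camera("scene")
cv2.imwrite("pics/g6.png",cv2.resize(p[70:190,180:320],(700,600),interpolation=cv2.INTER_CUBIC))
s=bot.state();print(s['force'],s['eef_pos'],s['ee_rot'],s['grip_width'])
```

```text
[-0.34108452  0.29734098 -0.78451426] [ 575.56817493 -170.61807483  197.89455039] [ 2.29318996e-01  9.73351006e-01 -1.50893177e-04  7.71207235e-04] 0.9937968596655261
```

View pics/g6.png

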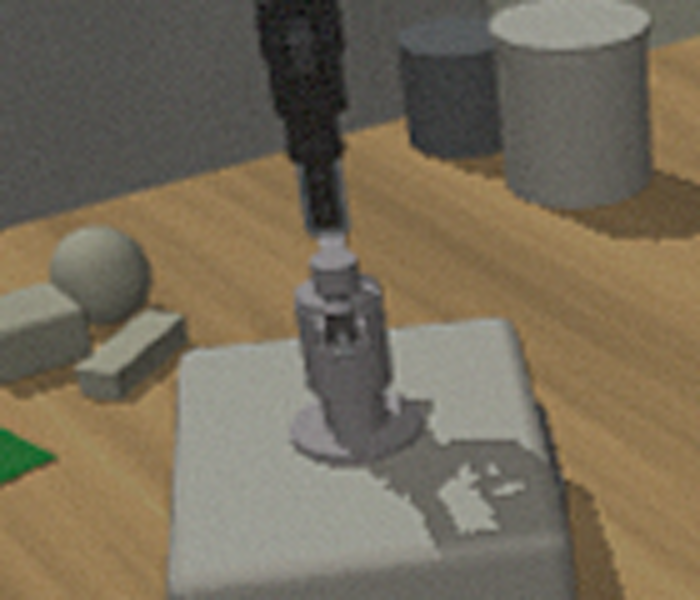

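In the picture the near finger's tip is at (325,235), in line with the coupler and knob at (335,270), and the arm under it is untouched. Next I descend onto the arms.

Request:
carry_out:
  targets: [0, 0, -0.005, 0, 0, 0, 0.085, 0, 0, -0.005, 0, 0, 0, 0.085, 0, 0, -0.004, 0, 0, 0, 0.085, 0, 0, 0, 0, 0, 0, 0.085]

```text
time_s: 14.45
eef_pos: [574.8, -170.3, 182.1]
ee_rot: [0.229, 0.973, 0.0, -0.001]
force: [0.0, 0.2, -1.2]
grip_width: 0.998
finger_force: 0.0
```

Request:
carry_out:
  targets: [0, 0, -0.003, 0, 0, 0, 0.085, 0, 0, -0.003, 0, 0, 0, 0.085, 0, 0, -0.003, 0, 0, 0, 0.085, 0, 0, 0, 0, 0, 0, 0.085]

```text
time_s: 14.85
eef_pos: [574.9, -170.3, 173.3]
ee_rot: [0.229, 0.973, 0.0, -0.0]
force: [0.1, 0.2, 0.4]
grip_width: 0.993
finger_force: 0.0
```

Request:
carry_out:
  targets: [0, 0, -0.003, 0, 0, 0, 0.085, 0, 0, -0.003, 0, 0, 0, 0.085, 0, 0, 0, 0, 0, 0, 0.085]

```text
time_s: 15.15
eef_pos: [574.9, -170.3, 167.3]
ee_rot: [0.229, 0.973, 0.0, -0.0]
force: [0.5, -0.6, -1.1]
grip_width: 0.996
finger_force: 0.0
```

Request:
carry_out:
  targets: [0, 0, -0.003, 0, 0, 0, 0.085, 0, 0, -0.003, 0, 0, 0, 0.085, 0, 0, 0, 0, 0, 0, 0.085]

```text
time_s: 15.45
eef_pos: [574.9, -170.3, 161.3]
ee_rot: [0.229, 0.973, 0.0, -0.0]
force: [1.0, 0.3, -1.4]
grip_width: 0.996
finger_force: 0.0
```

Request:
carry_out:
  targets: [0, 0, -0.003, 0, 0, 0, 0.085, 0, 0, -0.003, 0, 0, 0, 0.085, 0, 0, 0, 0, 0, 0, 0.085]

```text
time_s: 15.75
eef_pos: [575.2, -170.4, 155.7]
ee_rot: [0.229, 0.973, 0.0, 0.0]
force: [0.4, -0.5, 1.1]
grip_width: 0.998
finger_force: 0.5
```

Request:
carry_out:
  targets: [0, 0, -0.003, 0, 0, 0, 0.085, 0, 0, -0.003, 0, 0, 0, 0.085, 0, 0, 0, 0, 0, 0, 0.085]

```text
time_s: 16.05
eef_pos: [575.3, -170.5, 149.8]
ee_rot: [0.229, 0.973, -0.0, 0.0]
force: [1.1, 0.4, 2.7]
grip_width: 0.998
finger_force: 1.4
```

Request:
carry_out:
  targets: [0, 0, -0.003, 0, 0, 0, 0.085, 0, 0, -0.003, 0, 0, 0, 0.085, 0, 0, -0.003, 0, 0, 0, 0.085, 0, 0, 0, 0, 0, 0, 0.085]

```text
time_s: 16.45
eef_pos: [575.6, -170.6, 141.1]
ee_rot: [0.229, 0.973, -0.0, 0.001]
force: [2.0, -1.6, 4.2]
grip_width: 0.996
finger_force: 2.4
```

Request:
carry_out:
  targets: [0, 0, -0.003, 0, 0, 0, 0.085, 0, 0, -0.003, 0, 0, 0, 0.085, 0, 0, 0, 0, 0, 0, 0.085]

```text
time_s: 16.75
eef_pos: [575.8, -170.6, 135.4]
ee_rot: [0.229, 0.973, -0.0, 0.001]
force: [1.3, 1.1, 8.5]
grip_width: 0.999
finger_force: 5.9
```

Run:
```python
from h import *
p,d=camera("scene"); q,e=camera("top")
cv2.imwrite("pics/g7.png",np.hstack([cv2.resize(p[80:180,200:300],(400,400),interpolation=cv2.INTER_CUBIC),cv2.resize(q[150:250,400:500],(400,400),interpolation=cv2.INTER_CUBIC)]))
c=cam("scene");P=cloud(c,d,225,270,100,160).reshape(-1,3)
a=(P[:,:2]-[575,-170.4])@np.array([.446,.895]);x=(P[:,:2]-[575,-170.4])@np.array([.895,-.446])
m=(np.abs(x)<14)&(a>26)&(a<100)&(P[:,2]>104)&(P[:,2]<260)
Q=np.c_[a,x,P[:,2]][m];Q=Q[Q[:,2].argsort()];print(Q[::max(1,len(Q)//25)].round(0).tolist())
```

```text
[[27.0, 1.0, 104.0], [82.0, 0.0, 155.0], [74.0, 6.0, 160.0], [61.0, -7.0, 162.0], [57.0, 0.0, 164.0], [53.0, -3.0, 167.0], [31.0, 13.0, 172.0], [58.0, 1.0, 178.0], [56.0, 0.0, 183.0], [51.0, -10.0, 187.0], [59.0, -6.0, 192.0], [55.0, 1.0, 196.0], [54.0, -5.0, 200.0], [50.0, 7.0, 205.0], [72.0, 4.0, 218.0], [52.0, 5.0, 221.0], [74.0, 7.0, 224.0], [70.0, -0.0, 226.0], [75.0, -10.0, 230.0], [70.0, 10.0, 238.0], [70.0, 7.0, 242.0], [72.0, -2.0, 245.0], [73.0, 2.0, 248.0], [62.0, 3.0, 251.0], [71.0, -8.0, 254.0], [72.0, 5.0, 258.0]]
```

View pics/g7.png

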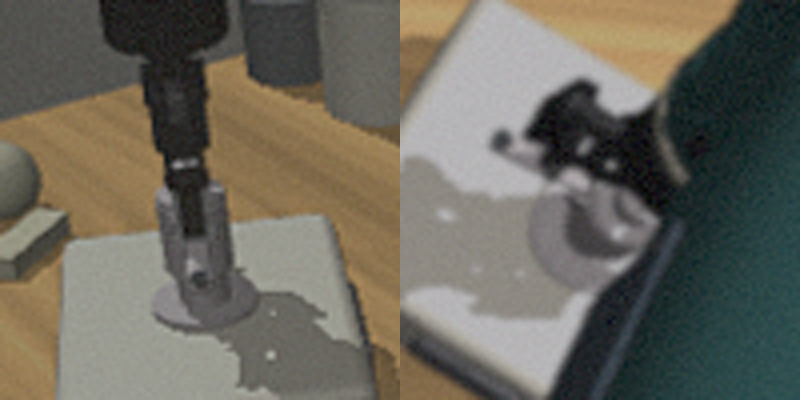

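The left arm now points outward and slightly down, with its tip at crop (198,280) and the fingertip on its outer face. In the top view the right side is hidden. I continue by force and depth readings only.

Request:
carry_out:
  targets: [0, 0, -0.003, 0, 0, 0, 0.085, 0, 0, -0.003, 0, 0, 0, 0.085, 0, 0, 0, 0, 0, 0, 0.085]

```text
time_s: 17.15
eef_pos: [575.7, -170.7, 129.2]
ee_rot: [0.229, 0.973, -0.0, 0.001]
force: [1.3, 0.6, 6.5]
grip_width: 0.998
finger_force: 2.8
```

Request:
carry_out:
  targets: [0, 0, -0.003, 0, 0, 0, 0.085, 0, 0, -0.002, 0, 0, 0, 0.085, 0, 0, 0, 0, 0, 0, 0.085]

```text
time_s: 17.45
eef_pos: [575.6, -170.7, 124.2]
ee_rot: [0.229, 0.973, -0.0, 0.001]
force: [2.2, 0.3, 6.3]
grip_width: 0.997
finger_force: 3.1
```

```bash
cat > arms.py <<'E'
from h import *
O=np.array([575,-170.4]);Y=np.array([.446,.895]);X=np.array([.895,-.446])
for n in("scene","top"):
    p,d=camera(n);c=cam(n)
    P=(cloud(c,d,225,275,90,170) if n=="scene" else cloud(c,d,415,500,155,250)).reshape(-1,3)
    a=(P[:,:2]-O)@Y;x=(P[:,:2]-O)@X
    for sg in(1,-1):
        m=(np.abs(x)<9)&(sg*a>25)&(sg*a<100)&(P[:,2]>106)&(P[:,2]<185)
        Q=np.c_[a,P[:,2]][m];Q=Q[Q[:,1].argsort()];print(n,sg,len(Q),Q[::max(1,len(Q)//14)].round(0).tolist())
s=bot.state();print(s['force'],s['moment'],s['eef_pos'],s['grip_width'],s['finger_force'])
E
python3 arms.py
```

```text
scene 1 144 [[29.0, 106.0], [65.0, 132.0], [59.0, 136.0], [58.0, 139.0], [57.0, 141.0], [54.0, 145.0], [51.0, 149.0], [51.0, 152.0], [47.0, 155.0], [52.0, 163.0], [56.0, 168.0], [57.0, 172.0], [58.0, 176.0], [55.0, 179.0], [60.0, 184.0]]
scene -1 0 []
top 1 114 [[29.0, 106.0], [28.0, 107.0], [33.0, 108.0], [67.0, 127.0], [63.0, 135.0], [64.0, 137.0], [60.0, 140.0], [51.0, 142.0], [56.0, 145.0], [54.0, 151.0], [36.0, 165.0], [35.0, 170.0], [37.0, 173.0], [56.0, 177.0], [56.0, 184.0]]
top -1 0 []
[ 1.63139626 -0.12719147  7.11154611] [ 0.0432627  -0.33829256  0.01320439] [ 575.62761786 -170.62955559  124.1788918 ] 0.9954336206591498 3.0970220267772675
```

Request:
carry_out:
  targets: [0, 0, -0.002, 0, 0, 0, 0.085, 0, 0, -0.002, 0, 0, 0, 0.085, 0, 0, 0, 0, 0, 0, 0.085]
  squeeze: 30

```text
time_s: 17.85
eef_pos: [575.5, -170.6, 120.1]
ee_rot: [0.229, 0.973, -0.0, 0.001]
force: [1.7, -0.7, 6.0]
grip_width: 0.998
finger_force: 2.7
```

Request:
carry_out:
  targets: [0, 0, 0, 0, 0, 0, 0.08, 0, 0, 0, 0, 0, 0, 0.076, 0, 0, 0, 0, 0, 0, 0.073, 0, 0, 0, 0, 0, 0, 0.07, 0, 0, 0, 0, 0, 0, 0.07]

```text
time_s: 18.35
eef_pos: [575.3, -170.7, 119.8]
ee_rot: [0.229, 0.973, -0.0, 0.0]
force: [4.2, -4.4, -0.6]
grip_width: 0.821
finger_force: 4.6
```

Request:
carry_out:
  targets: [0, 0, 0, 0, 0, 0, 0.067, 0, 0, 0, 0, 0, 0, 0.064, 0, 0, 0, 0, 0, 0, 0.062, 0, 0, 0, 0, 0, 0, 0.06, 0, 0, 0, 0, 0, 0, 0.06]

```text
time_s: 18.85
eef_pos: [575.8, -169.7, 120.2]
ee_rot: [0.229, 0.973, 0.001, 0.001]
force: [4.7, 0.9, 5.5]
grip_width: 0.765
finger_force: 33.1
```

```bash
python3 arms.py
```

```text
scene 1 155 [[37.0, 106.0], [35.0, 118.0], [36.0, 124.0], [34.0, 129.0], [38.0, 134.0], [32.0, 140.0], [39.0, 148.0], [46.0, 155.0], [48.0, 160.0], [47.0, 164.0], [50.0, 168.0], [47.0, 172.0], [38.0, 176.0], [46.0, 181.0], [45.0, 185.0]]
scene -1 0 []
top 1 43 [[36.0, 106.0], [36.0, 107.0], [26.0, 108.0], [34.0, 109.0], [29.0, 120.0], [34.0, 124.0], [30.0, 131.0], [34.0, 136.0], [31.0, 150.0], [46.0, 159.0], [47.0, 164.0], [43.0, 169.0], [44.0, 170.0], [26.0, 172.0], [46.0, 181.0]]
top -1 0 []
[5.56373272 0.9149619  5.40830352] [ 1.2324226  -1.39764121 -0.03155167] [ 575.75914112 -169.7319315   120.1795372 ] 0.7623705934633057 33.13145935535431
```

Request:
carry_out:
  targets: [0, 0.0005, 0, 0, 0, 0, 0.058, 0, 0, 0, 0, 0, 0, 0.058, 0, 0, 0, 0, 0, 0, 0.058, 0, 0, 0, 0, 0, 0, 0.058]
  squeeze: 38

```text
time_s: 19.35
eef_pos: [575.8, -169.8, 120.3]
ee_rot: [0.229, 0.973, 0.001, 0.001]
force: [3.7, -3.4, 6.3]
grip_width: 0.763
finger_force: 40.8
```

Request:
carry_out:
  targets: [0, 0, 0, 0, 0, 0, 0.085, 0, 0, 0, 0, 0, 0, 0.085, 0, 0, 0, 0, 0, 0, 0.085, 0, 0, 0, 0, 0, 0, 0.085, 0, 0, 0.01, 0, 0, 0, 0.085, 0, 0, 0.03, 0, 0, 0, 0.085, 0, 0, 0.045, 0, 0, 0, 0.085, 0, 0, 0.045, 0, 0, 0, 0.085, 0, 0, 0.04, 0, 0, 0, 0.085, 0, 0, 0.03, 0, 0, 0, 0.085]

```text
time_s: 20.35
eef_pos: [574.9, -169.8, 323.3]
ee_rot: [0.229, 0.973, -0.0, 0.001]
force: [0.5, -0.2, -0.5]
grip_width: 0.994
finger_force: 0.0
```

Request:
carry_out:
  targets: [-0.02, 0.045, 0, 0, 0, 0, 0.085, -0.02, 0.045, 0, 0, 0, 0, 0.085, -0.02, 0.045, 0, 0, 0, 0, 0.085, -0.02, 0.045, 0, 0, 0, 0, 0.085, -0.02, 0.045, 0, 0, 0, 0, 0.085, -0.02, 0.045, 0, 0, 0, 0, 0.085, -0.02, 0.045, 0, 0, 0, 0, 0.085, 0, 0, 0, 0, 0, 0, 0.085]

```text
time_s: 21.15
eef_pos: [432.5, 149.1, 321.1]
ee_rot: [0.227, 0.974, 0.001, 0.0]
force: [0.7, 0.4, 0.5]
grip_width: 0.994
finger_force: 0.0
```

```bash
python3 arms.py
python3 - <<'E'
from h import *
O=np.array([575,-170.4]);Y=np.array([.446,.895]);X=np.array([.895,-.446])
p,d=camera("top");P=cloud(cam("top"),d,400,510,140,260).reshape(-1,3)
a=(P[:,:2]-O)@Y;x=(P[:,:2]-O)@X
for lo,hi in((110,140),(140,160),(160,176),(176,186),(190,205)):
    m=(abs(x)<30)&(abs(a)<80)&(P[:,2]>lo)&(P[:,2]<hi);print(lo,hi,m.sum(),a[m].min().round(),a[m].max().round(),np.median(P[m],0).round(1))
E
```

```text
scene 1 132 [[37.0, 106.0], [38.0, 119.0], [36.0, 123.0], [31.0, 127.0], [34.0, 131.0], [33.0, 135.0], [33.0, 140.0], [33.0, 146.0], [34.0, 150.0], [33.0, 154.0], [34.0, 158.0], [36.0, 165.0], [32.0, 168.0], [33.0, 171.0], [25.0, 174.0]]
scene -1 0 []
top 1 81 [[31.0, 106.0], [28.0, 108.0], [37.0, 119.0], [34.0, 124.0], [35.0, 128.0], [30.0, 132.0], [30.0, 138.0], [32.0, 147.0], [34.0, 158.0], [33.0, 167.0], [33.0, 172.0], [26.0, 173.0], [31.0, 173.0], [26.0, 174.0], [31.0, 175.0], [29.0, 176.0], [33.0, 181.0]]
top -1 51 [[-27.0, 107.0], [-32.0, 108.0], [-26.0, 109.0], [-29.0, 119.0], [-26.0, 120.0], [-32.0, 123.0], [-30.0, 128.0], [-27.0, 131.0], [-27.0, 138.0], [-26.0, 171.0], [-29.0, 171.0], [-30.0, 173.0], [-26.0, 174.0], [-27.0, 174.0], [-31.0, 175.0], [-27.0, 175.0], [-27.0, 177.0]]
[ 1.07807261 -0.62891853 -1.08154797] [-0.05888165  0.03861518  0.03306166] [434.60214412 145.87719366 320.5510551 ] 0.9935360957042383 0.0
110 140 81 -35.0 37.0 [ 562.1 -152.5  127. ]
140 160 64 -29.0 34.0 [ 561.6 -152.1  150. ]
160 176 129 -32.0 34.0 [ 568. -152.  172.]
176 186 252 -31.0 32.0 [ 571.4 -162.9  182.8]
190 205 115 -11.0 12.0 [ 573.8 -168.4  200. ]
```

```bash
python3 -c "
from plant import bot
print(bot.sign_off())"
```

```text
the job is handed in; nothing more can be done
None
```

I pressed the small plug home with its flange on the rim, swung both cam arms down together, squeezed them flat and handed the job in at about 21 s of the 54 s allowed. The depth readings show both arms shut, though the right one was hidden from the cameras while it moved.

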